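Snap the spare-tip pot onto the hang rail

ROBOT

A 6-joint arm with a two-finger parallel gripper is mounted at the origin on the work surface. World frame = base frame: x ahead of the robot, y to its left, z up, the work surface at z = 0. Lengths are in m, angles in degrees, forces in N, time in s.
With the tool pointing down it reaches from about 0.4 to 0.825 m from the base axis. Payload 7 kg.
Tool frame: the origin (TCP) lies midway between the tips of the shut fingers; the grasp point (between the pads) lies r.tcp_to_grasp behind it (r.tcp_to_grasp is the distance from the TCP to the grasp point, in m); x points along the fingers, y is the direction in which the jaws open and shut, and the axes are right-handed (so a half turn about x gives the same grasp; the last joint's range is limited). The gripper opens to 88 mm and grips with 3 to 60 N. Pads are 19 mm wide; open, the fingers measure 130 mm over their backs; the gripper's body (78 mm by 193 mm) begins 47 mm behind the grasp point.
Start: joints at [82.397, 20.546, 0.682, 0, -70.136, -16.507], TCP at [0.276, 0.616, 0.19] pointing down, gripper open.
Joint ranges: [-176.03, 176.03], [-82.01, 121.73], [-58.28, 71.71], [-173.87, 95.51], [-174.79, -0.11], [-173.66, 173.66]. Speed limits (degrees/s): [136.94, 136.94, 172.46, 180, 180, 180].

INTERFACE

Orientations are given as [roll, pitch, yaw] about the fixed x, y, z axes, in that order (R = Rz(yaw) Ry(pitch) Rx(roll)).
In Python, from plant import r gives the robot as it stands.
- The arm moves only by the tool carry_out, never from a script. Its argument "moves" is a list of rows, each a list of 7 numbers: the shift along the world's x, y, z in mm, then the turn, a rotation vector about the world's x, y, z in rad, then the opening in per cent of the stroke, from 0 (shut) to 100 (fully open). In form: [[x, y, z, wx, wy, wz, claw], ...]. A call has 1 to 5 rows; each row is the pose to reach, as a shift and turn from the pose commanded when the call began; what a row does not reach only later rows make up. A row lasts 1/10 s, in which the tool goes at most 50 mm and 8.59 degrees, less where a joint would pass 70% of its speed; a pose out of reach is approached as far as the arm can. A call with a gripper value outside its range is refused whole. The fingers move at their own pace and stop on an object; "squeeze" is the grip in N (left out, the last holds). Time passes only in rows, so rows that repeat a pose let the fingers close. It gives the time, the measured TCP pose, the force and the opening at its end, in the units of the state.
- r.get_state(): the state, without advancing time (a new reading comes with each control period).
- r.capture(name): name is "side" or "top" or "wrist"; returns the picture (400x640x3 uint8, blue, green, red); there is no depth.
- r.camera_params(name): a dict with "K" (3x3 intrinsics, pixels), "D" ([k1, k2, p1, p2, k3] as OpenCV has them; the pictures are not rectified), "rvec" (rotation vector, rad) and "tvec" (3), from world to camera coordinates, as OpenCV has them. Camera axes: x right, y down, z forward; pixel columns grow to the right and rows downward; lengths in m; the calibration is good to about 2 mm. A picture is of the moment at which its call begins: read the wrist's pose just before it. camera_params takes no time and is no camera call; for the wrist camera it gives the pose at the moment of the call.
- r.close_job(): hands the job in, once; it reports no verdict.
The state is a dict: "time_s": time; "joints": joint angles; "qd": joint speeds; "joint_torque": joint torques, N m; "tcp_pos": TCP position; "eef_rot": TCP orientation; "contact_force": force on the tool from outside, world axes, zero at the start; "moment": the same for the moment, N m; "gripper_width": finger opening in m.
Only numpy, scipy, OpenCV 4.12 (cv2) and the standard library are available. Lean on these libraries where they do the work, as an engineer would, in place of code of your own. Each camera call takes 0.05 s, during which the arm holds its last target. There are 200 camera calls.

TASK

Hang the blue spare-tip pot on the upper rail of the hang rack: push its snap hook straight down over the rail, firmly but without forcing it, until the gate has flicked shut behind the rail and the hook is fully seated. Then pull up lightly to check that the shut gate holds, and leave the pot hanging by itself, at rest. Leave the bottle, the tin and the screwdriver where they are.

Things in the scene. Friction and masses are not known exactly. Their poses are not given: they have to be found in the camera images.
- pot_grip (a point): Centre of the orange grip block (24 x, 16 y, 35 mm high) on top of the loose blue spare-tip pot, 144.5 mm above its underside. Grasp it from above across its 16 mm (closing along y). z up; x points away from the cup, towards the hook's nose; y across the flat hook: the rail must lie along y. Mass 0.25 kg +-25 %, centre about 23 mm to -x of the block.
- pot_seat (a point): Where the axis of the 8 mm rail lies when the hook is fully seated: 29.5 mm straight below pot_grip, 115 mm above the underside. The 14 mm thick steel hook is an inverted U, mouth down: roof 4 mm above this point, back strap (inner face x = -9 mm, reaching down to the underside), nose (inner face x = +9 mm, ending 29 mm below). Axes as pot_grip.
- pot_cup (a point): Centre of the blue cup, 44 mm across and 60 mm high, which stands on the bench and holds the tips: 38 mm to -x of pot_grip and 114.5 mm below it. Axes as pot_grip.
- pot_lip (a point): End of the nose's outward flared lip, the lowest point of the hook on that side: 18 mm to +x of pot_grip and 67 mm below it. Axes as pot_grip.
- gate_hinge (a joint): Angle of the sprung gate across the hook's mouth, rad: 0 = shut (level), 1.45 = folded up against the strap; opens inwards only. A rail entering meets it with its axis 29 mm below pot_seat; it takes 6 to 14 N to push open and flicks shut when the rail's axis is 10 to 4 mm below pot_seat. Lifted afterwards, the rail meets the shut gate 17 mm below pot_seat.
- gate: The brass gate, 16 mm long, 10 wide, 4 thick. Origin on its hinge: 7 mm to -x of pot_grip and 52.5 mm below it; it reaches to the nose.
- rack: Fixed hang rack; origin at the underside of its foot plate (100 x 230 x 8 mm), on the bench. z up, y along the rails. Two 16 mm square posts, 190 mm high, at y = +-102 mm. Between them two level 8 mm steel rails straight above the origin, free over y = +-88 mm: the upper to hang on, the lower 70 mm under it, against which the strap leans.
- rail_guess (a point): Fixed point in the rails' plane, 160 mm above the bench. The rails are clamped at a height that differs each time and is not measured: the upper rail's axis is anywhere from 10 mm below to 10 mm above this point. The rail is rigid and must not be loaded with more than 30 N. The pot hangs on the robot's (-x) side. Axes as rack.
- flux: Bystander: amber bottle with a red cap, 40 mm across, 100 mm high; origin at the centre of its underside.
- tin: Bystander: flat round pale metal tin, 52 mm across, 30 mm high; origin at the centre of its underside.
- driver: Bystander: screwdriver with yellow handle lying on the bench, 160 mm long along its x; origin near its middle.

How it is judged:
By the outcome, as a careful person would: the job done as asked, in the order asked, and still so for the second after the job is handed in, with the robot touching nothing.
It also fails if it takes over 58 s, if anything falls off the work surface, if the arm or the gripper's body presses on something with over 40 N, if the wrist force passes 120 N, or if a joint passes its speed limit or range.

## Working session

There is one attempt and no reset: what is moved stays moved. The work goes in short steps, Python scripts to look and compute and a tool call to move; the robot and the scene stay as the last step left them, time stands still between calls to the robot, and variables do not carry over. Pictures are saved under pics/ and viewed, about 8 in all and at most 12, crops included, and the job is handed in when it is done.

Besides the shell and the picture viewer there is one more tool, called after "Emit:" as name(argument=value, ...) on one line, values as JSON. carry_out: Moves the arm, as the interface text tells. Its arguments: {"type":"object","properties":{"moves":{"type":"array"},"squeeze":{"type":"number"}},"required":["moves"]}

```bash
mkdir -p pics; ls; cat > h.py <<'E'
import cv2, numpy as np
from plant import r
def ray(cam,uv,P=None):
    P=P or r.camera_params(cam)
    K,D=np.array(P["K"]),np.array(P["D"]); R=cv2.Rodrigues(np.array(P["rvec"],float))[0]; t=np.array(P["tvec"],float).ravel()
    n=cv2.undistortPoints(np.array([[uv]],float),K,D)[0,0]
    d=R.T@np.array([n[0],n[1],1]); return -R.T@t, d/np.linalg.norm(d)
def onplane(cam,uv,z,P=None):
    o,d=ray(cam,uv,P); return o+d*(z-o[2])/d[2]
def tri(*rs):
    A=sum(np.eye(3)-np.outer(d,d) for o,d in rs); b=sum((np.eye(3)-np.outer(d,d))@o for o,d in rs)
    X=np.linalg.solve(A,b); return X,[round(1e3*np.linalg.norm((np.eye(3)-np.outer(d,d))@(X-o)),1) for o,d in rs]
def proj(cam,X,P=None):
    P=P or r.camera_params(cam)
    return cv2.projectPoints(np.array(X,float).reshape(-1,3),np.array(P["rvec"],float),np.array(P["tvec"],float),np.array(P["K"]),np.array(P["D"]))[0][:,0]
E
python3 - <<'E'
from h import *
print(r.get_state(), r.tcp_to_grasp)
ims=[]
for c in ["side","top","wrist"]:
    P=r.camera_params(c); im=r.capture(c); cv2.imwrite(f"pics/{c}0.png",im); print(c,ray(c,(320,200),P)); ims.append(im)
cv2.imwrite("pics/st0.png",cv2.resize(np.vstack(ims[:2]),None,fx=.75,fy=.75,interpolation=cv2.INTER_AREA))
E
```

```text
pics
{'time_s': 0.0, 'joints': array([ 8.23972318e+01,  2.05900337e+01,  6.35199394e-01, -2.05680965e-02,
       -7.01354049e+01, -1.65062131e+01]), 'qd': array([ 0.05387846,  0.07250845, -0.04162583, -0.02998682,  0.06092866,
        0.0094902 ]), 'joint_torque': array([ 7.74443815e-04, -5.82715023e+01,  2.93069440e+01,  6.99770004e+00,
        7.04184640e-03, -1.57168733e-04]), 'tcp_pos': array([0.27553078, 0.61561706, 0.18864797]), 'eef_rot': array([  94.41388016,   89.90771184, -109.70210537]), 'contact_force': array([ 0.00258234, -0.24705314, -0.48746797]), 'moment': array([ 0.01442961,  0.04299797, -0.04034917]), 'gripper_width': 0.08742203041328847} 0.0188
side (array([0.21874519, 0.53227848, 0.5603902 ]), array([ 0.46179739, -0.70042249, -0.54419803]))
top (array([ 0.46087148, -0.04135347,  0.87870407]), array([ 0.13845096,  0.01305375, -0.99028326]))
wrist (array([0.33639746, 0.5878798 , 0.38383772]), array([-0.22608288,  0.08668935, -0.970243  ]))
```

View pics/st0.png

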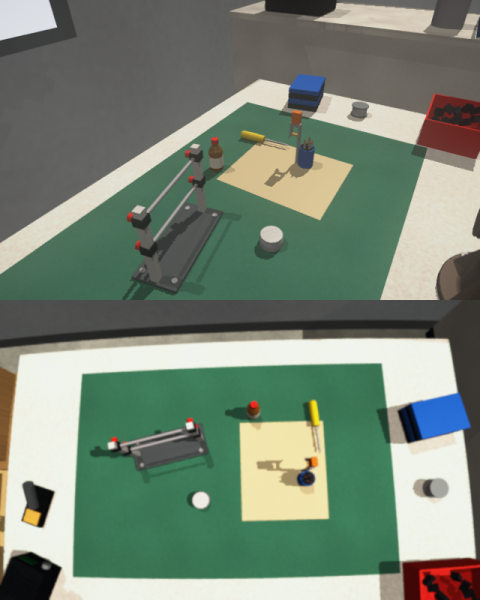

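The side view (upper) shows the rack at left, pot at right on the tan sheet, orange block near (395,157) full-scale. In the top view (lower) the orange block is near (417,217), the cup near (408,238) and the post tops near (151,193) and (253,168).

```bash
python3 - <<'E'
from h import *
for c,uv in [("top",(417,217)),("side",(395,157))]:
    im=cv2.imread(f"pics/{c}0.png"); h=cv2.cvtColor(im,cv2.COLOR_BGR2HSV)
    for nm,lo,hi in [("orange",(5,150,60),(15,255,255)),("blue",(105,120,20),(125,255,160)),("red",(0,170,70),(4,255,255))]:
        m=cv2.inRange(h,lo,hi); n,l,s,ce=cv2.connectedComponentsWithStats(m)
        for i in range(1,n):
            if s[i,4]>12 and 100<ce[i,0]<540: print(c,nm,s[i].tolist(),ce[i].round(1))
for uv in [(417,217),(408,238),(151,193),(253,168),(268,267),(338,145)]: print(uv,onplane("top",uv,0.1).round(3))
t=cv2.imread("pics/top0.png"); s=cv2.imread("pics/side0.png")
a=cv2.resize(t[180:260,380:460],(400,400),interpolation=cv2.INTER_CUBIC)
b=cv2.resize(s[130:230,340:440],(400,400),interpolation=cv2.INTER_CUBIC)
c=cv2.resize(t[140:230,130:290],(400,225),interpolation=cv2.INTER_CUBIC)
d=cv2.resize(s[180:400,160:320],(0,0),fx=1.8,fy=1.8)[:200*2,:]
out=np.zeros((600,800,3),np.uint8); out[:400,:400]=a; out[:400,400:]=b; out[400:,:356]=cv2.resize(t[140:230,130:290],(356,200)); out[400:,400:800]=cv2.resize(s[180:280,160:360],(400,200))
cv2.imwrite("pics/crop1.png",out)
E
```

```text
top orange [330, 138, 16, 15, 139] [337.6 146.3]
top orange [411, 210, 12, 12, 99] [416. 216.]
top blue [397, 228, 15, 19, 124] [402.7 238. ]
top red [334, 135, 9, 10, 74] [337.9 139.5]
top red [250, 158, 7, 4, 26] [253.  159.6]
top red [149, 184, 8, 5, 33] [152.4 185.8]
side orange [389, 147, 13, 19, 188] [394.8 155.9]
side blue [386, 103, 48, 21, 87] [414.  117.6]
side blue [411, 198, 9, 4, 13] [415.7 200. ]
side red [282, 183, 9, 5, 32] [285.9 184.9]
side red [248, 201, 5, 4, 16] [249.8 202.2]
side red [252, 235, 6, 5, 25] [254.4 236.9]
side red [170, 283, 7, 9, 41] [173.  287.2]
side red [181, 321, 6, 11, 47] [183.4 326.1]
(417, 217) [ 0.529 -0.228  0.1  ]
(408, 238) [ 0.487 -0.208  0.1  ]
(151, 193) [0.594 0.328 0.1  ]
(253, 168) [0.641 0.108 0.1  ]
(268, 267) [0.435 0.078 0.1  ]
(338, 145) [ 0.685 -0.072  0.1  ]
```

View pics/crop1.png

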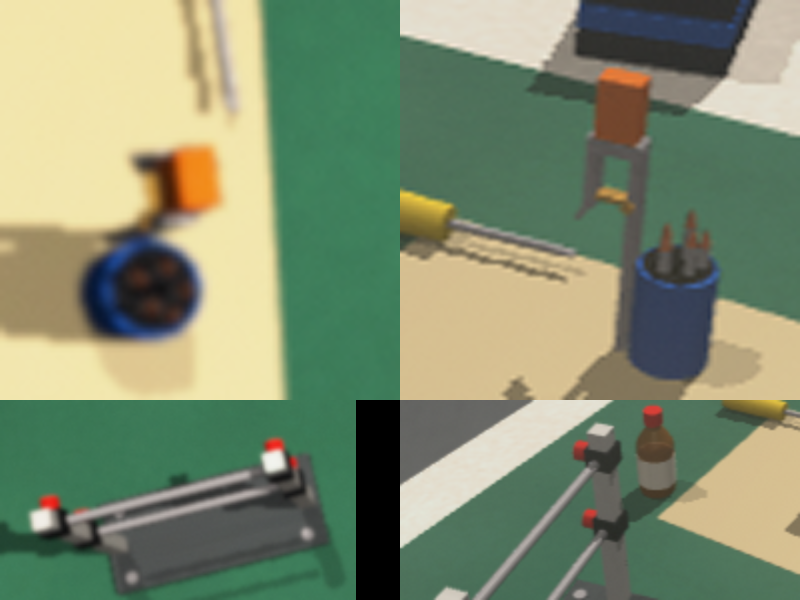

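The crop shows the block silhouette (top centre ≈(419,216), side centre ≈(396,157)), the cup rim centre (top (410,237.6), side (409,196)), the hook and brass gate. It also shows the upper rail running from about (159,194) to (249,171.5) in the top view and from (200,279) to (258,211) in the side view.

```bash
python3 - <<'E'
from h import *
g,e=tri(ray("top",(419,216)),ray("side",(395.75,156.75))); print("grip",g.round(4),e)
c,e=tri(ray("top",(410,237.6)),ray("side",(409.25,196.25))); print("cup rim",c.round(4),e)
d=g-c; print("yaw",np.degrees(np.arctan2(d[1],d[0])),np.linalg.norm(d[:2]))
def pl(cam,a,b):
    o,d1=ray(cam,a); _,d2=ray(cam,b); n=np.cross(d1,d2); return n/np.linalg.norm(n),o
# red knobs as check; rail line
def refine(cam,a,b):
    im=cv2.imread(f"pics/{cam}0.png").astype(float).mean(2); a,b=np.array(a,float),np.array(b,float)
    u=(b-a)/np.linalg.norm(b-a); n=np.array([-u[1],u[0]]); pts=[]
    s=np.arange(-7,7.01,.25)
    for k in np.linspace(.15,.85,30):
        p=a+k*(b-a); q=(p+s[:,None]*n).astype(np.float32)
        v=cv2.remap(im.astype(np.float32),q[:,:1].copy(),q[:,1:].copy(),cv2.INTER_LINEAR).ravel()
        w=np.clip(v-np.median(v)-15,0,None)*(abs(s)<4.5)
        if w.sum()>0: pts.append(p+n*(w@s)/w.sum())
    pts=np.array(pts,np.float32); vx,vy,x,y=cv2.fitLine(pts,cv2.DIST_HUBER,0,.01,.01).ravel()
    res=abs((pts-[x,y])@np.array([-vy,vx])); print(cam,len(pts),"res",np.median(res),"centre",x,y)
    return (x-40*vx,y-40*vy),(x+40*vx,y+40*vy)
for f in (lambda c,a,b:(a,b),refine):
    n1,o1=pl("top",*f("top",(159.2,194),(249.1,171.5))); n2,o2=pl("side",*f("side",(200,279),(258.5,211.5)))
    u=np.cross(n1,n2); u/=np.linalg.norm(u); u*=np.sign(u[1])
    x=np.linalg.lstsq(np.array([n1,n2,[0,1,0]]),np.array([n1@o1,n2@o2,.2]),rcond=None)[0]
    print("rail dir",u.round(4),"tilt mm/100",100*u[2],"pt at y=.2",x.round(4), "yaw of y",np.degrees(np.arctan2(-u[0],u[1])))
for nm,a,b in [("post far",(253,168),None)]: pass
for z in (.19,): print("post tops",onplane("top",(150.5,193.5),z),onplane("top",(253.3,167.5),z), onplane("side",(280,198),z))
P=[(282.4,197.3)]
E
cp pics/wrist0.png pics/w.png
```

```text
grip [ 0.528  -0.2218  0.1429] [np.float64(0.4), np.float64(0.4)]
cup rim [ 0.4896 -0.2202  0.0608] [np.float64(0.2), np.float64(0.2)]
yaw -2.3962177833818186 0.03840086290101196
rail dir [-0.219   0.9756  0.0172] tilt mm/100 1.7159005007616384 pt at y=.2 [0.5978 0.2    0.1671] yaw of y 12.655096284048154
top 30 res 0.033580188 centre 203.80602 182.29694
side 30 res 0.028892035 centre 224.53227 248.57936
rail dir [-2.164e-01  9.763e-01  4.000e-04] tilt mm/100 0.035429699782723985 pt at y=.2 [0.598 0.2   0.17 ] yaw of y 12.495347510573447
post tops [0.57792376 0.28604048 0.19      ] [0.62141709 0.09017892 0.19      ] [0.5896141  0.08304331 0.19      ]
```

View pics/w.png

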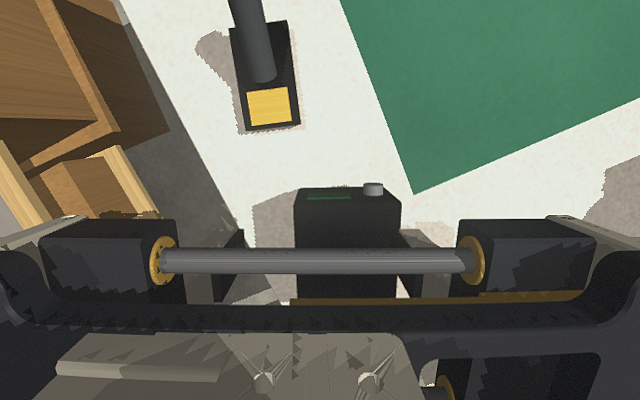

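The wrist view shows only the bench edge and the gripper's own parts, nothing needed for the job. Next I work out the turn and the approach shift.

```bash
cat >> h.py <<'E'
from scipy.spatial.transform import Rotation as Ro
def st():
    s=r.get_state(); R=Ro.from_euler("xyz",s["eef_rot"],degrees=True).as_matrix()
    print("t",s["time_s"],"tcp",(s["tcp_pos"]*1e3).round(1),"toolx",R[:,0].round(3),"ty yaw",round(float(np.degrees(np.arctan2(R[1,1],R[0,1]))),2),"F",s["contact_force"].round(2),"M",s["moment"].round(2),"w",round(1e3*s["gripper_width"],1),"j",s["joints"].round(1)); return s,R
E
python3 -c "
from h import *; s,R=st()
P=r.camera_params('wrist'); print('cam in tool',R.T@(ray('wrist',(320,200),P)[0]-s['tcp_pos']), R.T@ray('wrist',(320,200),P)[1])"
```

```text
t 0.15 tcp [275.6 615.7 188.9] toolx [-0.    -0.001 -1.   ] ty yaw -114.11 F [ 0.64  0.09 -0.33] M [-0.07  0.02  0.  ] w 87.6 j [ 82.4  20.6   0.6  -0.  -70.1 -16.5]
cam in tool [-0.19509761  0.00078581 -0.06689068] [0.97022617 0.01182858 0.24191169]
```

Emit:
carry_out(moves=[[0,0,50,0,0,0.1,100],[0,0,100,0,0,0.2,100],[15,-47,110,0,0,0.3,100],[29,-95,110,0,0,0.379,100],[43,-142,110,0,0,0.379,100]])

```text
time_s: 0.65
tcp_pos: [0.3188, 0.4726, 0.2996]
eef_rot: [-70.5, 90.0, 107.3]
contact_force: [0.2, 0.3, 0.6]
gripper_width: 0.0877
```

Emit:
carry_out(moves=[[14,-47,0,0,0,0,100],[28,-94,0,0,0,0,100],[42,-141,0,0,0,0,100],[56,-188,0,0,0,0,100],[70,-235,0,0,0,0,100]])

```text
time_s: 1.15
tcp_pos: [0.3887, 0.2371, 0.2996]
eef_rot: [-116.0, 90.0, 61.6]
contact_force: [0.5, 0.0, -0.1]
gripper_width: 0.0876
```

Emit:
carry_out(moves=[[14,-47,0,0,0,0,100],[28,-94,0,0,0,0,100],[42,-141,0,0,0,0,100],[56,-188,0,0,0,0,100],[70,-235,0,0,0,0,100]])

```text
time_s: 1.65
tcp_pos: [0.4587, 0.0021, 0.2998]
eef_rot: [-145.9, 90.0, 31.7]
contact_force: [2.1, 0.8, 0.7]
gripper_width: 0.0875
```

Emit:
carry_out(moves=[[14,-47,0,0,0,0,100],[28,-94,0,0,0,0,100],[42,-141,0,0,0,0,100],[56,-188,0,0,0,0,100],[69,-226,0,0,0,0,100]])

```text
time_s: 2.15
tcp_pos: [0.5277, -0.2245, 0.2992]
eef_rot: [3.0, 90.0, -179.4]
contact_force: [0.9, 1.7, 0.1]
gripper_width: 0.0877
```

```bash
python3 - <<'E'
from h import *; st(); st()
P=r.camera_params('wrist'); im=r.capture('wrist'); cv2.imwrite("pics/w1.png",im); import pickle; pickle.dump(P,open("pics/w1.pkl","wb"))
print(proj('wrist',[[.528,-.222,.1445],[.49,-.22,.06]],P))
E
```

```text
t 2.15 tcp [ 527.7 -224.5  299.2] toolx [-0. -0. -1.] ty yaw -92.45 F [0.91 1.69 0.05] M [ 0.07 -0.16  0.01] w 87.7 j [ -3.5   8.   -1.9   0.  -80.1  91.1]
t 2.15 tcp [ 527.7 -224.5  299.2] toolx [-0. -0. -1.] ty yaw -92.45 F [0.91 1.69 0.05] M [ 0.07 -0.16  0.01] w 87.7 j [ -3.5   8.   -1.9   0.  -80.1  91.1]
[[314.02108772 183.9972886 ]
 [314.31538638 197.57176367]]
```

View pics/w1.png

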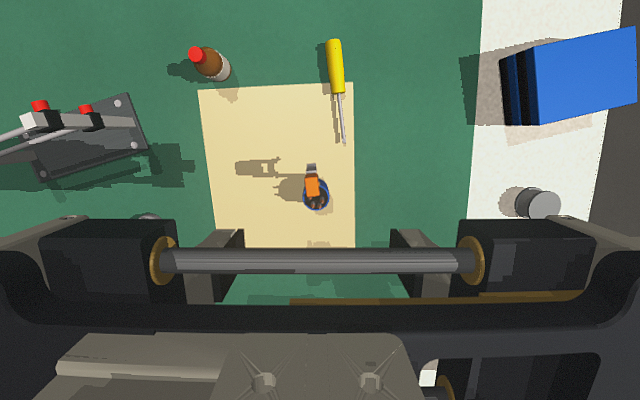

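The wrist view shows the pot at about (313,187): orange block (312,187), cup (315,196), nose lip (311,166). It agrees with the predicted (314,184).

```bash
python3 - <<'E'
from h import *; import pickle
P=pickle.load(open("pics/w1.pkl","rb")); im=cv2.imread("pics/w1.png"); h=cv2.cvtColor(im,cv2.COLOR_BGR2HSV)
roi=np.zeros(im.shape[:2],np.uint8); roi[150:225,290:340]=1
m=cv2.inRange(h,(5,150,110),(16,255,255))*roi; c=max(cv2.findContours(m,0,1)[0],key=cv2.contourArea); print("orange",cv2.boundingRect(c),cv2.minAreaRect(c))
b=cv2.boundingRect(c); uv=(b[0]+b[2]/2-.5,b[1]+b[3]/2-.5)
g,e=tri(ray("top",(419,216)),ray("side",(395.75,156.75)),ray("wrist",uv,P)); print("grip",g,e)
mb=cv2.inRange(h,(105,110,20),(125,255,255))*roi; pts=cv2.findNonZero(mb); print("blue",cv2.boundingRect(pts),cv2.minEnclosingCircle(pts))
(cc,_)=cv2.minEnclosingCircle(pts); cp=onplane("wrist",cc,.03,P); print("cup~",cp, np.degrees(np.arctan2(*(g-cp)[1::-1])))
cv2.imwrite("pics/c2.png",cv2.resize(im[150:225,280:350],None,fx=8,fy=8,interpolation=cv2.INTER_CUBIC))
E
```

```text
orange (305, 174, 15, 24) ((311.56146240234375, 185.17623901367188), (22.905542373657227, 13.39928913116455), 84.80557250976562)
grip [ 0.52703949 -0.22016003  0.14447417] [np.float64(1.4), np.float64(0.9), np.float64(1.2)]
blue (303, 179, 26, 31) ((315.8069763183594, 194.12310791015625), 15.456599235534668)
cup~ [ 0.48870599 -0.22223455  0.03      ] 3.0976808104731903
```

View pics/c2.png

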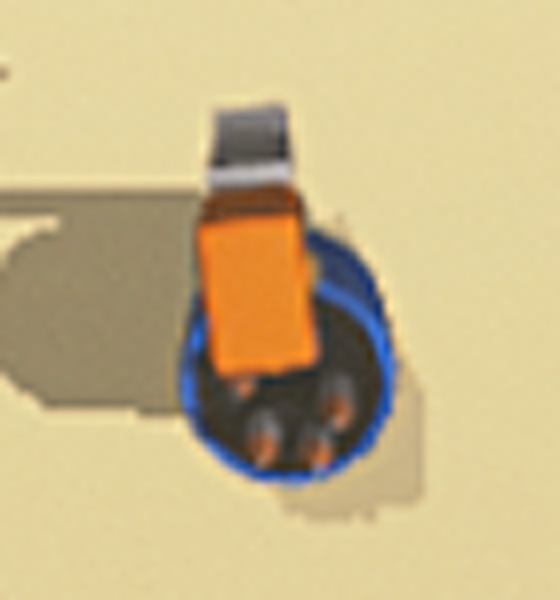

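The crop shows the block's top face with corners (200,230), (300,215), (320,360), (217,377), turned slightly. The cup rim centre is near (288,375).

```bash
python3 - <<'E'
from h import *; import pickle
P=pickle.load(open("pics/w1.pkl","rb"))
f=lambda p,z:onplane("wrist",(280-.44+p[0]/8,150-.44+p[1]/8),z,P)
q=[f(p,.162) for p in [(200,230),(300,215),(320,360),(217,377)]]
print("c",np.mean(q,0)); d=(q[0]+q[1]-q[2]-q[3])/2; w=(q[0]+q[3]-q[1]-q[2])/2
print("len",np.linalg.norm(d),"yaw",np.degrees(np.arctan2(d[1],d[0])),"wid",np.linalg.norm(w),"yaw",np.degrees(np.arctan2(-w[0],w[1])))
print("rim",f((288,375),.06))
E
```

```text
c [ 0.52826736 -0.21969244  0.162     ]
len 0.022606616375149814 yaw 4.435702782138889 wid 0.015529440851555385 yaw 6.6978390929100735
rim [ 0.49177585 -0.22206237  0.06      ]
```

Emit:
carry_out(moves=[[0,2,-45,0,0,0.12,100],[0,2,-90,0,0,0.12,100],[0,2,-130,0,0,0.12,60],[0,2,-160,0,0,0.12,60],[0,2,-173,0,0,0.12,60]])

```text
time_s: 2.7
tcp_pos: [0.5256, -0.2195, 0.1233]
eef_rot: [-15.2, 89.7, 169.3]
contact_force: [0.2, -0.1, 0.2]
gripper_width: 0.0692
```

Emit:
carry_out(moves=[[0,0,0,0,0,0,40],[0,0,0,0,0,0,0],[0,0,0,0,0,0,0],[0,0,0,0,0,0,0],[0,0,0,0,0,0,0]], squeeze=10)

```text
time_s: 3.2
tcp_pos: [0.5283, -0.2199, 0.1276]
eef_rot: [171.1, 89.9, -4.4]
contact_force: [-0.2, 0.3, -0.6]
gripper_width: 0.0291
```

```bash
python3 -c "
from h import *; st()"
```

```text
t 3.2 tcp [ 528.3 -219.9  127.6] toolx [ 0.002 -0.    -1.   ] ty yaw -85.52 F [-0.19  0.26 -0.55] M [-0.06  0.01  0.01] w 29.1 j [ -3.   13.7 -17.6   0.  -58.6  97.5]
```

Emit:
carry_out(moves=[[0,0,0,0,0,0,0],[0,0,0,0,0,0,0],[0,0,0,0,0,0,0],[0,0,0,0,0,0,0]], squeeze=10)

```text
time_s: 3.6
tcp_pos: [0.5277, -0.2199, 0.1265]
eef_rot: [7.8, 90.0, -167.7]
contact_force: [-0.6, -0.4, 0.4]
gripper_width: 0.0011
```

Emit:
carry_out(moves=[[0,0,0,0,0,0,0],[0,0,0,0,0,0,0],[0,0,5,0,0,0,0],[0,0,10,0,0,0,0],[0,0,20,0,0,0,0]], squeeze=45)

```text
time_s: 4.1
tcp_pos: [0.5274, -0.2199, 0.1468]
eef_rot: [-12.2, 89.9, 172.2]
contact_force: [-0.8, -0.2, -0.0]
gripper_width: 0.0005
```

```bash
python3 -c "
from h import *; st()"
```

```text
t 4.1 tcp [ 527.4 -219.9  146.8] toolx [-0.001  0.    -1.   ] ty yaw -85.52 F [-0.75 -0.16 -0.04] M [-0.08  0.03 -0.01] w 0.5 j [ -3.   12.7 -16.1  -0.  -61.2  97.5]
```

The fingers shut to 1 mm, so the grasp missed. I look before moving again.

```bash
python3 - <<'E'
from h import *
s=r.capture("side"); t=r.capture("top"); w=r.capture("wrist"); P=r.camera_params("wrist")
for n,i in zip("stw",(s,t,w)): cv2.imwrite(f"pics/m1{n}.png",i)
import pickle; pickle.dump(P,open("pics/m1.pkl","wb"))
print(proj("side",[[.528,-.22,.1275],[.528,-.22,.1445]]),proj("top",[[.528,-.22,.1275]]))
out=np.zeros((600,800,3),np.uint8); out[:400,:400]=cv2.resize(s[100:260,320:480],(400,400),interpolation=3); out[:400,400:]=cv2.resize(t[150:270,360:480],(400,400),interpolation=3)
out[400:,:400]=cv2.resize(w[130:330,120:520],(400,200)); cv2.imwrite("pics/m1.png",out)
E
```

```text
[[395.00387065 163.76605095]
 [395.64002918 156.38391892]] [[416.13267982 216.55036134]]
```

View pics/m1.png

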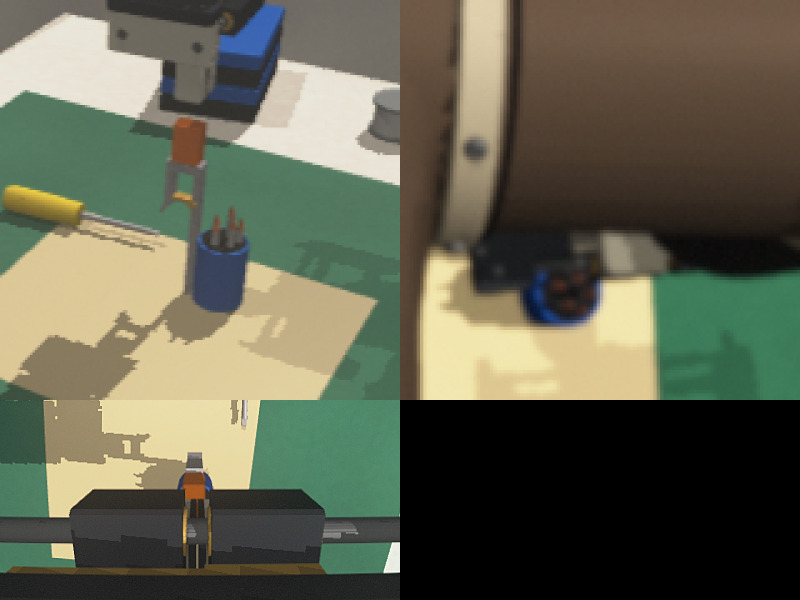

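```bash
python3 - <<'E'
from h import *; import pickle
s,R=st(); T=s["tcp_pos"]; P=pickle.load(open("pics/m1.pkl","rb"))
for c,p in (("side",None),("top",None),("wrist",P)):
    print(c,"tcp",proj(c,[T],p).round(1),"z=.18 same xy",proj(c,[T+[0,0,.033]],p).round(1),"grip",proj(c,[[.528,-.22,.1445]],p).round(1))
# tip in side at (398.8,141.2): closest on plane through TCP along x and y
o,d=ray("side",(398.8,141.2)); print("side tip ray at z=.147",o+d*(.147-o[2])/d[2]," at y=-.22",o+d*(-.22-o[1])/d[1])
w=cv2.imread("pics/m1w.png"); cv2.imwrite("pics/m2.png",cv2.resize(w[170:310,240:390],None,fx=4,fy=4,interpolation=2))
print(r.camera_params("side"),r.camera_params("wrist"))
E
```

```text
t 4.25 tcp [ 528.4 -220.   147.7] toolx [ 0.002 -0.    -1.   ] ty yaw -85.52 F [ 0.23 -0.07 -0.06] M [-0.08  0.01  0.07] w 0.3 j [ -3.   12.7 -16.1   0.  -61.1  97.5]
side tcp [[395.6 154.9]] z=.18 same xy [[396.8 140.1]] grip [[395.6 156.4]]
top tcp [[418.6 215.3]] z=.18 same xy [[422.8 213.5]] grip [[418.2 215.7]]
wrist tcp [[315.5 223.6]] z=.18 same xy [[315.3 240.7]] grip [[315.5 222.8]]
side tip ray at z=.147 [ 0.54998579 -0.28384998  0.147     ]  at y=-.22 [ 0.52407111 -0.22        0.17934167]
{'K': array([[440.19011256,   0.        , 323.05463253],
       [  0.        , 440.19011256, 206.46510753],
       [  0.        ,   0.        ,   1.        ]]), 'D': array([-0.01978421,  0.        ,  0.        ,  0.        ,  0.        ]), 'rvec': array([ 0.70285093, -2.45395408,  1.30319498]), 'tvec': array([0.47776795, 0.27505817, 0.58419844])} {'K': array([[280.2469108 ,   0.        , 316.77712843],
       [  0.        , 280.2469108 , 201.92545209],
       [  0.        ,   0.        ,   1.        ]]), 'D': array([-0.04700958,  0.        ,  0.        ,  0.        ,  0.        ]), 'rvec': array([-2.16473519,  2.00050886,  0.24964978]), 'tvec': array([-0.26203005,  0.47322297,  0.47417986])}
```

View pics/m2.png

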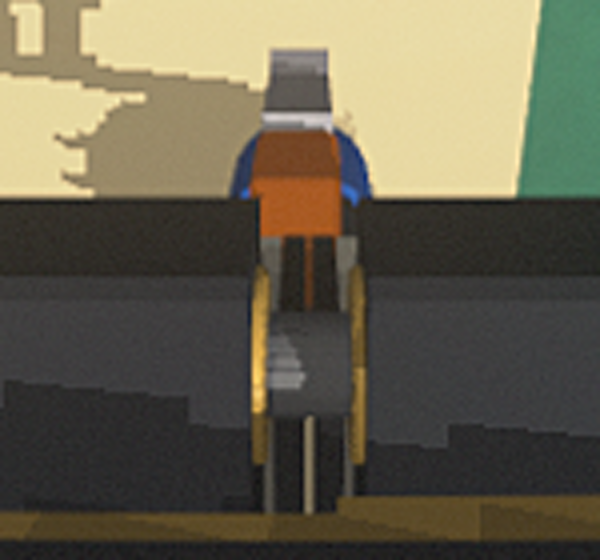

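Both the side view (tip near (399,141)) and the wrist view (tip near (317,229)) put the fingertips about 31 mm above the reported TCP. The fingers shut just above the block, and the pot has not moved. I open, go down about 44 mm and grasp again.

Emit:
carry_out(moves=[[0,0,10,0,0,0,50],[0,0,10,0,0,0,50],[0,0,10,0,0,0,50],[0,0,10,0,0,0,50],[0,0,10,0,0,0,50]], squeeze=10)

```text
time_s: 4.75
tcp_pos: [0.5276, -0.2199, 0.1563]
eef_rot: [-14.4, 90.0, 170.1]
contact_force: [0.0, -0.1, -0.3]
gripper_width: 0.0352
```

Emit:
carry_out(moves=[[0,0,-10,0,0,0,50],[0,0,-25,0,0,0,50],[0,0,-38,0,0,0,50],[0,0,-47,0,0,0,50],[0,0,-47,0,0,0,50]])

```text
time_s: 5.25
tcp_pos: [0.5266, -0.2197, 0.1077]
eef_rot: [-12.6, 89.8, 171.8]
contact_force: [0.4, -0.4, 0.4]
gripper_width: 0.0438
```

```bash
python3 - <<'E'
from h import *
st(); s=r.capture("side"); cv2.imwrite("pics/m3.png",cv2.resize(s[90:230,320:480],None,fx=3.5,fy=3.5,interpolation=3)); print(r.tcp_to_grasp)
E
```

```text
t 5.25 tcp [ 526.6 -219.7  107.7] toolx [-0.003  0.    -1.   ] ty yaw -85.53 F [ 0.36 -0.42  0.37] M [-0.06 -0.02 -0.01] w 43.8 j [ -3.   14.8 -19.   -0.  -56.4  97.5]
0.0188
```

View pics/m3.png

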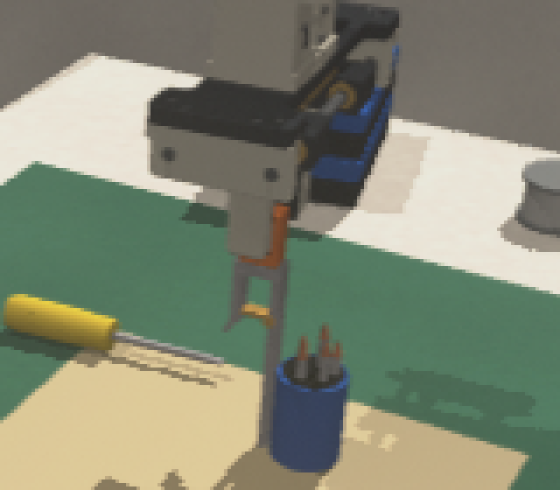

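The side view shows the near finger straddling the block (about (250,220) in the crop), with its tip near the block's bottom edge and clear of the hook and cup. Closing now.

Emit:
carry_out(moves=[[0,0,0,0,0,0,0],[0,0,0,0,0,0,0],[0,0,0,0,0,0,0],[0,0,0,0,0,0,0],[0,0,0,0,0,0,0]], squeeze=10)

```text
time_s: 5.8
tcp_pos: [0.528, -0.2198, 0.1099]
eef_rot: [-179.7, 90.0, 4.7]
contact_force: [-1.1, 0.8, 1.4]
gripper_width: 0.0159
```

Emit:
carry_out(moves=[[0,0,0,0,0,0,0],[0,0,0,0,0,0,0]], squeeze=45)

```text
time_s: 6.0
tcp_pos: [0.5281, -0.2198, 0.1099]
eef_rot: [175.0, 90.0, -0.5]
contact_force: [0.3, 0.9, 2.2]
gripper_width: 0.0157
```

```bash
python3 -c "
from h import *; st()"
```

```text
t 6.0 tcp [ 528.1 -219.8  109.9] toolx [ 0.001 -0.    -1.   ] ty yaw -85.51 F [0.29 0.85 2.25] M [ 0.55 -0.14 -0.  ] w 15.7 j [ -3.   14.6 -18.9  -0.  -56.4  97.5]
```

Emit:
carry_out(moves=[[0,0,15,0,0,0,0],[0,0,45,0,0,0,0],[0,0,80,0,0,0,0],[0,0,108,0,0,0,0],[0,0,118,0,0,0,0]])

```text
time_s: 6.5
tcp_pos: [0.5287, -0.2203, 0.2302]
eef_rot: [162.9, 89.8, -12.6]
contact_force: [-0.5, 0.6, -2.3]
gripper_width: 0.0155
```

```bash
python3 -c "
from h import *; st()"
```

```text
t 6.5 tcp [ 528.7 -220.3  230.2] toolx [ 0.003 -0.001 -1.   ] ty yaw -85.51 F [-0.51  0.58 -2.32] M [-0.09 -0.09 -0.07] w 15.5 j [ -3.    9.4  -9.1   0.  -71.3  97.5]
```

Emit:
carry_out(moves=[[1,20,0,0,0,0.03,0],[3,55,0,0,0,0.06,0],[5,95,0,0,0,0.1,0],[6,135,0,0,0,0.14,0],[7,175,0,0,0,0.14,0]])

```text
time_s: 7.0
tcp_pos: [0.5336, -0.0435, 0.2259]
eef_rot: [-12.2, 89.9, -179.7]
contact_force: [1.1, -0.2, -3.0]
gripper_width: 0.0154
```

Emit:
carry_out(moves=[[1,40,0,0,0,0,0],[2,85,0,0,0,0,0],[4,130,0,0,0,0,0],[5,175,0,0,0,0,0],[6,205,0,0,0,0,0]])

```text
time_s: 7.5
tcp_pos: [0.5397, 0.1625, 0.2258]
eef_rot: [3.5, 89.9, -163.9]
contact_force: [0.3, -0.1, -2.7]
gripper_width: 0.0155
```

Emit:
carry_out(moves=[[0,10,0,0,0,0,0],[0,15,0,0,0,0,0],[0,15,0,0,0,0,0],[0,15,0,0,0,0,0]])

```text
time_s: 7.9
tcp_pos: [0.5405, 0.174, 0.2272]
eef_rot: [25.0, 89.9, -142.6]
contact_force: [-0.1, -0.2, -2.5]
gripper_width: 0.0157
```

```bash
python3 - <<'E'
from h import *
st(); import pickle
im=[]
for c in ("side","top","wrist"):
    P=r.camera_params(c); i=r.capture(c); cv2.imwrite(f"pics/p_{c}.png",i); im.append(i); pickle.dump(P,open(f"pics/p_{c}.pkl","wb"))
out=np.zeros((600,800,3),np.uint8); out[:400,:400]=cv2.resize(im[0][120:320,160:360],(400,400),interpolation=3); out[:400,400:]=cv2.resize(im[1][100:240,120:260],(400,400),interpolation=3)
out[400:,:]=cv2.resize(im[2][140:290,20:620],(800,200)); cv2.imwrite("pics/p1.png",out)
E
```

```text
t 7.9 tcp [540.5 174.  227.2] toolx [-0.001 -0.001 -1.   ] ty yaw -77.55 F [-0.07 -0.15 -2.46] M [-0.07 -0.1  -0.02] w 15.7 j [ 37.6   9.2  -9.7  -0.  -71.1  64.9]
```

View pics/p1.png

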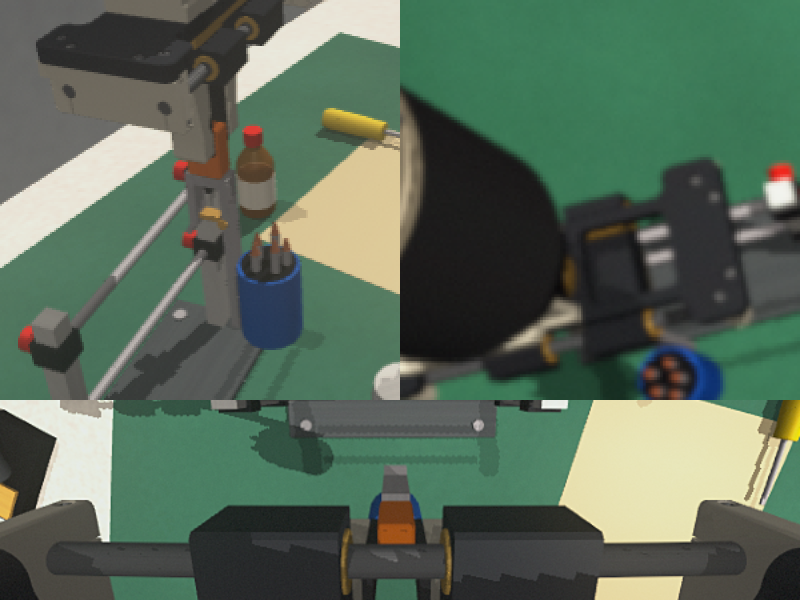

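The picture shows the pot held upright in front of the rack. In the wrist crop the lip's end is near (396,466), which is (317,189.5) full-scale. I check the hook's x offset against that.

```bash
python3 - <<'E'
from h import *; import pickle
P=pickle.load(open("pics/p_wrist.pkl","rb")); T=np.array([.5405,.174,.2272]); a=np.radians(12.45)
X=np.array([np.cos(a),np.sin(a),0]); Y=np.array([-np.sin(a),np.cos(a),0]); Z=np.array([0,0,1.])
for dx in (-4,0,4):
    g=T+Z*.0346+X*dx*1e-3
    print(dx,"lip",proj("wrist",[g+X*.018-Z*.067],P).round(1),"blk top +x edge",proj("wrist",[g+X*.012+Z*.0175],P).round(1),"blk bot +x edge",proj("wrist",[g+X*.012-Z*.0175],P).round(1))
    print("   side: blk bot -x +y corner",proj("side",[g-X*.012+Y*.008-Z*.0175]).round(1),"cup rim c",proj("side",[g-X*.038-Z*.0845]).round(1),"top cup rim",proj("top",[g-X*.038-Z*.0845]).round(1))
w=cv2.imread("pics/p_wrist.png"); h=cv2.cvtColor(w,cv2.COLOR_BGR2HSV)
print("wrist col 317 hsv", [(v,h[v,317].tolist()) for v in range(184,250,3)])
m=cv2.inRange(h,(3,150,60),(16,255,255)); m[:180]=0;m[260:]=0;m[:,:290]=0;m[:,345:]=0; print("orange",cv2.boundingRect(cv2.findNonZero(m)))
E
```

```text
-4 lip [[315.6 195. ]] blk top +x edge [[315.1 240.4]] blk bot +x edge [[315.3 220.5]]
   side: blk bot -x +y corner [[273.6 211.4]] cup rim c [[297.4 252.5]] top cup rim [[214.8 234.4]]
0 lip [[315.6 190.3]] blk top +x edge [[315.  233.6]] blk bot +x edge [[315.3 214.7]]
   side: blk bot -x +y corner [[270.8 210.8]] cup rim c [[294.6 251.9]] top cup rim [[214.4 232.3]]
4 lip [[315.6 185.6]] blk top +x edge [[315.  226.6]] blk bot +x edge [[315.3 208.9]]
   side: blk bot -x +y corner [[268.  210.2]] cup rim c [[291.9 251.2]] top cup rim [[214.  230.2]]
wrist col 317 hsv [(184, [75, 103, 109]), (187, [74, 114, 110]), (190, [175, 12, 127]), (193, [12, 10, 126]), (196, [15, 12, 86]), (199, [60, 3, 79]), (202, [0, 10, 80]), (205, [0, 6, 79]), (208, [30, 3, 77]), (211, [15, 9, 117]), (214, [105, 4, 115]), (217, [13, 214, 105]), (220, [13, 201, 109]), (223, [11, 189, 109]), (226, [12, 187, 112]), (229, [13, 222, 107]), (232, [12, 191, 119]), (235, [13, 217, 160]), (238, [13, 222, 161]), (241, [13, 222, 162]), (244, [12, 209, 162]), (247, [12, 192, 133])]
orange (303, 216, 29, 32)
```

Emit:
carry_out(moves=[[15,3.5,0,0,0,0,0],[35,8,0,0,0,0,0],[52,12,0,0,0,0,0],[60,14,0,0,0,0,0],[60,14,0,0,0,0,0]])

```text
time_s: 8.55
tcp_pos: [0.6012, 0.1886, 0.2269]
eef_rot: [20.0, 89.9, -147.6]
contact_force: [-1.0, -0.3, -2.7]
gripper_width: 0.0156
```

```bash
python3 - <<'E'
from h import *
s,R=st(); import pickle
im=[]
for c in ("side","top","wrist"):
    P=r.camera_params(c); i=r.capture(c); cv2.imwrite(f"pics/q_{c}.png",i); im.append(i); pickle.dump(P,open(f"pics/q_{c}.pkl","wb"))
out=np.zeros((600,800,3),np.uint8); out[:400,:400]=cv2.resize(im[0][130:290,180:340],(400,400),interpolation=3); out[:400,400:]=cv2.resize(im[2][130:290,220:380],(400,400),interpolation=3)
out[400:,:]=cv2.resize(im[2][100:250,20:620],(800,200)); cv2.imwrite("pics/q1.png",out)
X=np.array([.9763,.2164,0]);g=s["tcp_pos"]+[0,0,.0346]; rc=np.array([.6007,.188,.17]); Y=np.array([-.2164,.9763,0])
print("offset local x of grip vs rail",(g-rc)@X*1e3,"y",(g-rc)@Y*1e3)
print("wrist rail",proj("wrist",[rc+k*Y for k in (-.08,-.03,0,.03,.08)],P).round(1).tolist(),"lip",proj("wrist",[g+.018*X-[0,0,.067]],P).round(1))
E
```

```text
t 8.55 tcp [601.2 188.6 226.9] toolx [-0.001 -0.001 -1.   ] ty yaw -77.56 F [-1.05 -0.35 -2.74] M [-0.05 -0.12  0.  ] w 15.6 j [ 35.1  15.2  -2.   -0.  -72.8  67.3]
offset local x of grip vs rail 0.6035645596561878 y 0.45890913724842064
wrist rail [[402.1, 203.1], [348.7, 203.1], [316.5, 203.1], [284.3, 203.1], [231.0, 203.1]] lip [[316.  188.9]]
```

View pics/q1.png

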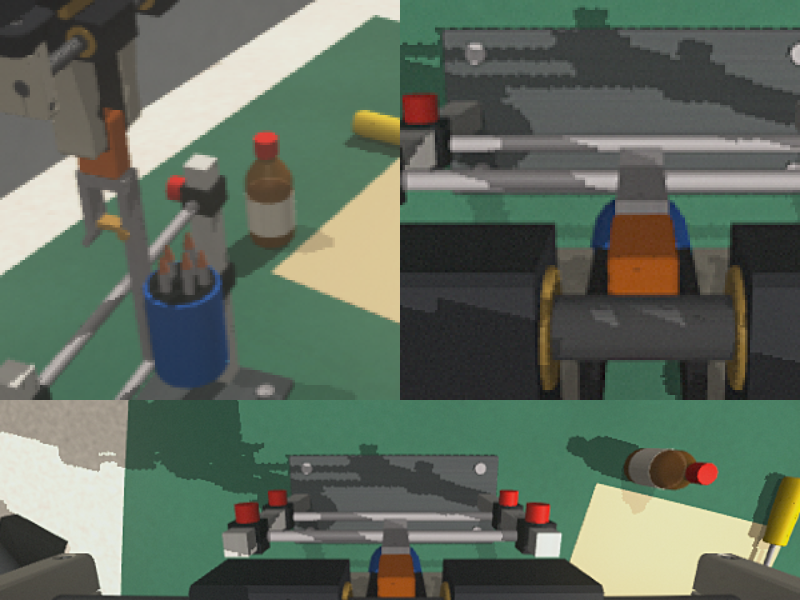

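The wrist crop shows the upper rail at row 202.4 (predicted 203.1) and level, so yaw is aligned. The lip end is at row 190 (predicted 189), just beyond the rail. Now I go down, slowly from the gate on.

Emit:
carry_out(moves=[[0,0,-8,0,0,0,0],[0,0,-18,0,0,0,0],[0,0,-24,0,0,0,0],[0,0,-28,0,0,0,0],[0,0,-28,0,0,0,0]])

```text
time_s: 9.2
tcp_pos: [0.6003, 0.1889, 0.1986]
eef_rot: [17.6, 89.9, -149.9]
contact_force: [-0.1, 0.5, -3.2]
gripper_width: 0.0153
```

Emit:
carry_out(moves=[[0,0,-2,0,0,0,0],[0,0,-4,0,0,0,0],[0,0,-4,0,0,0,0]])

```text
time_s: 9.5
tcp_pos: [0.6007, 0.1891, 0.1954]
eef_rot: [-2.4, 90.0, -169.9]
contact_force: [0.9, 0.8, -3.4]
gripper_width: 0.0158
```

Emit:
carry_out(moves=[[0,0,-2,0,0,0,0],[0,0,-4,0,0,0,0],[0,0,-4,0,0,0,0]])

```text
time_s: 9.8
tcp_pos: [0.6005, 0.189, 0.1912]
eef_rot: [8.7, 90.0, -158.8]
contact_force: [0.3, 1.0, -2.6]
gripper_width: 0.0157
```

Emit:
carry_out(moves=[[0,0,-2,0,0,0,0],[0,0,-3,0,0,0,0],[0,0,-3,0,0,0,0]])

```text
time_s: 10.1
tcp_pos: [0.601, 0.1892, 0.1892]
eef_rot: [-178.1, 89.9, 14.4]
contact_force: [-1.3, 0.5, 2.6]
gripper_width: 0.0158
```

Emit:
carry_out(moves=[[0,0,-1.5,0,0,0,0],[0,0,-3,0,0,0,0],[0,0,-3,0,0,0,0]])

```text
time_s: 10.4
tcp_pos: [0.601, 0.1891, 0.1865]
eef_rot: [-178.1, 89.9, 14.4]
contact_force: [-2.8, -0.0, 5.9]
gripper_width: 0.0154
```

Emit:
carry_out(moves=[[0,0,-1.5,0,0,0,0],[0,0,-3,0,0,0,0],[0,0,-3,0,0,0,0]])

```text
time_s: 10.7
tcp_pos: [0.6015, 0.1892, 0.1847]
eef_rot: [-179.2, 89.8, 13.3]
contact_force: [-3.4, -0.7, 12.3]
gripper_width: 0.0157
```

Emit:
carry_out(moves=[[0,0,-1,0,0,0,0],[0,0,-2,0,0,0,0],[0,0,-2,0,0,0,0]])

```text
time_s: 11.0
tcp_pos: [0.6014, 0.1891, 0.1833]
eef_rot: [179.5, 89.8, 12.0]
contact_force: [-5.0, -0.9, 13.9]
gripper_width: 0.0155
```

Emit:
carry_out(moves=[[0,0,-1,0,0,0,0],[0,0,-2,0,0,0,0],[0,0,-2,0,0,0,0]])

```text
time_s: 11.3
tcp_pos: [0.6002, 0.1887, 0.1798]
eef_rot: [58.3, 90.0, -109.2]
contact_force: [-5.5, -1.4, 9.2]
gripper_width: 0.0155
```

```bash
python3 - <<'E'
from h import *
st(); a=r.capture("side"); b=r.capture("wrist"); cv2.imwrite("pics/g_side.png",a); cv2.imwrite("pics/g_w.png",b)
out=np.hstack([cv2.resize(a[150:270,190:290],(500,600),interpolation=3),cv2.resize(b[160:280,290:350],(300,600),interpolation=3)]); cv2.imwrite("pics/g1.png",out)
E
```

```text
t 11.3 tcp [600.2 188.7 179.8] toolx [-0. -0. -1.] ty yaw -77.49 F [-5.46 -1.36  9.19] M [-0.42  2.27 -0.02] w 15.5 j [ 35.2  16.6  -6.3   0.  -67.1  67.3]
```

The force peaked at about 17 N net and is falling as the x-force grows, so the gate is folding open. I carry on.

Emit:
carry_out(moves=[[0,0,-1.5,0,0,0,0],[0,0,-3,0,0,0,0],[0,0,-3,0,0,0,0]])

```text
time_s: 11.7
tcp_pos: [0.5994, 0.1884, 0.1755]
eef_rot: [11.9, 89.9, -155.6]
contact_force: [-6.1, -1.1, 4.4]
gripper_width: 0.0155
```

Emit:
carry_out(moves=[[0,0,-1.5,0,0,0,0],[0,0,-3,0,0,0,0],[0,0,-3,0,0,0,0]])

```text
time_s: 12.0
tcp_pos: [0.5992, 0.1884, 0.172]
eef_rot: [10.0, 89.8, -157.5]
contact_force: [-4.5, -1.2, 1.5]
gripper_width: 0.0159
```

Emit:
carry_out(moves=[[0,0,-1.5,0,0,0,0],[0,0,-3,0,0,0,0],[0,0,-3,0,0,0,0]])

```text
time_s: 12.3
tcp_pos: [0.5988, 0.1883, 0.1684]
eef_rot: [8.5, 89.8, -159.0]
contact_force: [-4.9, -0.9, 0.1]
gripper_width: 0.0156
```

```bash
python3 -c "
from h import *; st()"
```

```text
t 12.3 tcp [598.8 188.3 168.4] toolx [-0.004 -0.002 -1.   ] ty yaw -77.52 F [-4.87 -0.88  0.12] M [-0.49  2.07  0.03] w 15.6 j [ 35.2  17.1  -7.1  -0.1 -66.   67.3]
```

Emit:
carry_out(moves=[[0,0,-1.5,0,0,0,0],[0,0,-3,0,0,0,0],[0,0,-3,0,0,0,0]])

```text
time_s: 12.6
tcp_pos: [0.6006, 0.1891, 0.1658]
eef_rot: [6.8, 90.0, -160.7]
contact_force: [0.2, 0.3, -2.3]
gripper_width: 0.0156
```

Emit:
carry_out(moves=[[0,0,-1,0,0,0,0],[0,0,-2,0,0,0,0],[0,0,-2,0,0,0,0]])

```text
time_s: 12.9
tcp_pos: [0.6008, 0.1891, 0.1644]
eef_rot: [-28.1, 90.0, 164.4]
contact_force: [-1.3, 0.0, -3.1]
gripper_width: 0.0153
```

Emit:
carry_out(moves=[[0,0,-1,0,0,0,0],[0,0,-2,0,0,0,0],[0,0,-2,0,0,0,0]])

```text
time_s: 13.2
tcp_pos: [0.6006, 0.1891, 0.1624]
eef_rot: [9.6, 90.0, -157.9]
contact_force: [0.4, -0.1, -2.4]
gripper_width: 0.0154
```

The sideways force vanished at TCP z ≈ 0.166, so the gate has flicked shut. I continue to the roof contact.

Emit:
carry_out(moves=[[0,0,-1,0,0,0,0],[0,0,-2,0,0,0,0],[0,0,-2,0,0,0,0]])

```text
time_s: 13.5
tcp_pos: [0.6008, 0.1891, 0.1606]
eef_rot: [166.7, 90.0, -0.8]
contact_force: [-0.3, 0.6, -3.2]
gripper_width: 0.0159
```

Emit:
carry_out(moves=[[0,0,-1,0,0,0,0],[0,0,-1.5,0,0,0,0],[0,0,-1.5,0,0,0,0]])

```text
time_s: 13.8
tcp_pos: [0.601, 0.1891, 0.1603]
eef_rot: [179.9, 89.9, 12.4]
contact_force: [-2.8, -0.4, 4.9]
gripper_width: 0.0155
```

Emit:
carry_out(moves=[[0,0,-1,0,0,0,0],[0,0,-1.5,0,0,0,0],[0,0,-1.5,0,0,0,0]])

```text
time_s: 14.1
tcp_pos: [0.6012, 0.1892, 0.1602]
eef_rot: [-179.8, 89.9, 12.7]
contact_force: [-6.4, 0.1, 12.0]
gripper_width: 0.0154
```

```bash
python3 - <<'E'
from h import *
st(); a=r.capture("side"); b=r.capture("wrist"); cv2.imwrite("pics/s_side.png",a)
out=np.hstack([cv2.resize(a[170:290,190:290],(500,600),interpolation=3),cv2.resize(b[160:280,290:350],(300,600),interpolation=3)]); cv2.imwrite("pics/s1.png",out)
E
```

```text
t 14.1 tcp [601.2 189.2 160.2] toolx [ 0.002  0.001 -1.   ] ty yaw -77.46 F [-6.42  0.11 11.96] M [-0.17  2.21 -0.03] w 15.4 j [ 35.2  17.4  -7.8   0.1 -64.6  67.3]
```

View pics/s1.png

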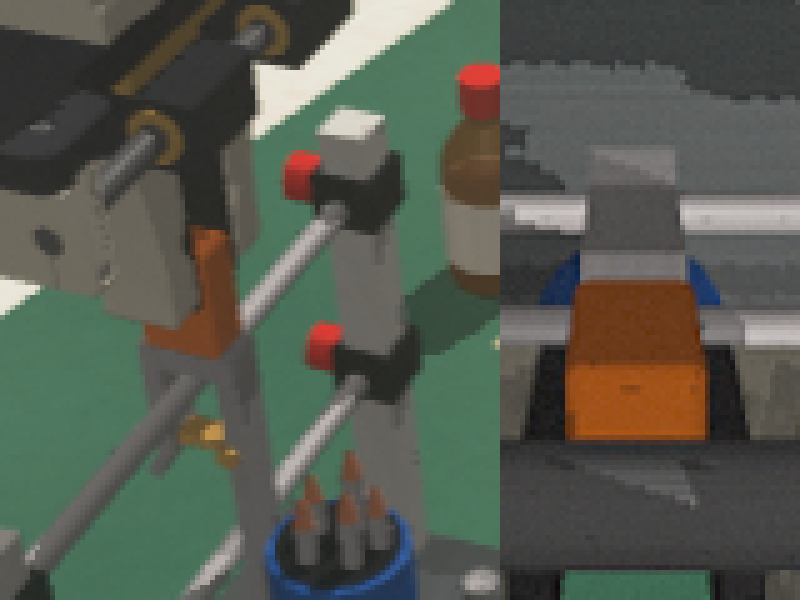

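The picture shows the rail up against the hook's roof and the brass gate level below it (side crop about (210,435)). With 15 N on the rail, it is seated and shut. Now the light pull up: the shut gate should meet the rail at TCP z ≈ 0.177.

Emit:
carry_out(moves=[[0,0,4,0,0,0,0],[0,0,8,0,0,0,0],[0,0,12,0,0,0,0],[0,0,16,0,0,0,0],[0,0,16,0,0,0,0]])

```text
time_s: 14.7
tcp_pos: [0.6011, 0.1892, 0.1741]
eef_rot: [-169.3, 90.0, 23.2]
contact_force: [-1.0, 0.9, -2.2]
gripper_width: 0.0157
```

Emit:
carry_out(moves=[[0,0,1,0,0,0,0],[0,0,2,0,0,0,0],[0,0,2,0,0,0,0]])

```text
time_s: 15.0
tcp_pos: [0.6007, 0.1891, 0.1755]
eef_rot: [29.7, 90.0, -137.8]
contact_force: [-0.5, 1.1, -2.7]
gripper_width: 0.0156
```

Emit:
carry_out(moves=[[0,0,1,0,0,0,0],[0,0,2,0,0,0,0],[0,0,2,0,0,0,0]])

```text
time_s: 15.3
tcp_pos: [0.6007, 0.1891, 0.1776]
eef_rot: [-3.7, 90.0, -171.2]
contact_force: [-0.6, -0.8, -3.2]
gripper_width: 0.0154
```

Emit:
carry_out(moves=[[0,0,0.5,0,0,0,0],[0,0,1,0,0,0,0],[0,0,1,0,0,0,0]])

```text
time_s: 15.6
tcp_pos: [0.6004, 0.1891, 0.1778]
eef_rot: [2.1, 89.9, -165.5]
contact_force: [1.4, -0.3, -8.2]
gripper_width: 0.0155
```

The gate holds: about 5.5 N of pull with no further rise (TCP z 0.1778). Now I lower it back onto its seat.

Emit:
carry_out(moves=[[0,0,0,0,0,0,0],[0,0,-5,0,0,0,0],[0,0,-10,0,0,0,0],[0,0,-15,0,0,0,0],[0,0,-17,0,0,0,0]])

```text
time_s: 16.1
tcp_pos: [0.6005, 0.189, 0.161]
eef_rot: [19.0, 90.0, -148.5]
contact_force: [-0.2, -0.1, -2.7]
gripper_width: 0.0155
```

Emit:
carry_out(moves=[[0,0,-1,0,0,0,0],[0,0,-2,0,0,0,0],[0,0,-2.5,0,0,0,0],[0,0,-2.5,0,0,0,0]])

```text
time_s: 16.5
tcp_pos: [0.6008, 0.189, 0.1603]
eef_rot: [173.1, 90.0, 5.6]
contact_force: [-4.6, -0.9, 5.2]
gripper_width: 0.0158
```

Emit:
carry_out(moves=[[0,0,1.5,0,0,0,0],[2,0.4,1.5,0,0,0,0],[4,0.9,1.5,0,0,0,0],[4,0.9,1.5,0,0,0,0]])

```text
time_s: 16.9
tcp_pos: [0.605, 0.19, 0.1604]
eef_rot: [56.3, 90.0, -111.2]
contact_force: [0.5, 0.1, -1.2]
gripper_width: 0.0157
```

```bash
python3 -c "
from h import *; st()"
```

```text
t 16.9 tcp [605.  190.  160.4] toolx [-0. -0. -1.] ty yaw -77.5 F [ 0.47  0.09 -1.18] M [-0.08  0.1   0.02] w 15.7 j [ 35.   17.8  -7.2   0.  -65.   67.5]
```

Emit:
carry_out(moves=[[0,0,0,0,0,0,22],[0,0,0,0,0,0,28],[0,0,0,0,0,0,40],[0,0,0,0,0,0,40],[0,0,0,0,0,0,40]], squeeze=5)

```text
time_s: 17.4
tcp_pos: [0.6048, 0.19, 0.1607]
eef_rot: [-170.4, 90.0, 22.1]
contact_force: [0.6, 0.4, 0.1]
gripper_width: 0.0344
```

Emit:
carry_out(moves=[[0,0,3,0,0,0,40],[0,0,10,0,0,0,40],[0,0,30,0,0,0,40],[0,0,65,0,0,0,40],[0,0,100,0,0,0,40]])

```text
time_s: 17.9
tcp_pos: [0.6045, 0.1898, 0.262]
eef_rot: [42.5, 90.0, -124.9]
contact_force: [0.4, 0.4, 0.3]
gripper_width: 0.035
```

Emit:
carry_out(moves=[[0,0,20,0,0,0,40],[-20,-40,20,0,0,0,40],[-40,-85,20,0,0,0,40],[-60,-130,20,0,0,0,40],[-70,-150,20,0,0,0,40]])

```text
time_s: 18.4
tcp_pos: [0.5332, 0.0373, 0.282]
eef_rot: [-179.1, 89.9, 13.4]
contact_force: [-0.1, 0.9, 0.0]
gripper_width: 0.0351
```

```bash
python3 - <<'E'
from h import *
st(); a=r.capture("side"); t=r.capture("top"); a2=r.capture("side"); cv2.imwrite("pics/f_side.png",a2)
print("side change",np.abs(a.astype(int)-a2).max(2)[150:320,190:330].mean())
g=np.array([.605,.190,.195]); X=np.array([.9763,.2164,0]); print("pred grip",proj("side",[g,g-.038*X-[0,0,.0845]]).round(1))
h=cv2.cvtColor(a2,cv2.COLOR_BGR2HSV); m=cv2.inRange(h,(5,150,60),(15,255,255)); n,l,s,c=cv2.connectedComponentsWithStats(m); print([(s[i].tolist(),c[i].round(1)) for i in range(1,n) if s[i,4]>60])
h=cv2.cvtColor(t,cv2.COLOR_BGR2HSV); h0=cv2.cvtColor(cv2.imread("pics/top0.png"),cv2.COLOR_BGR2HSV)
for nm,lo,hi in (("yellow",(20,180,100),(32,255,255)),("red",(0,170,70),(4,255,255))):
  for q in (h0,h):
    n,l,s,c=cv2.connectedComponentsWithStats(cv2.inRange(q,lo,hi)); print(nm,[c[i].round(1).tolist() for i in range(1,n) if s[i,4]>30 and 140<c[i][0]<500])
out=np.hstack([cv2.resize(a2[150:330,180:330],(500,600),interpolation=3),cv2.resize(t[60:360,200:350],(300,600))]); cv2.imwrite("pics/f1.png",out)
E
```

```text
t 18.4 tcp [533.2  37.3 282. ] toolx [ 0.002  0.    -1.   ] ty yaw -77.56 F [-0.09  0.93  0.02] M [-0.01 -0.09  0.03] w 35.1 j [ 25.    4.4  -8.3   0.  -77.2  77.4]
side change 0.9427731092436975
pred grip [[224.9 227.2]
 [255.2 278. ]]
[([214, 213, 21, 28, 431], array([224.2, 226.1]))]
yellow [[418.3, 150.2]]
yellow [[418.3, 150.3]]
red [[337.9, 139.5], [152.4, 185.8]]
red [[337.8, 139.5]]
```

View pics/f1.png

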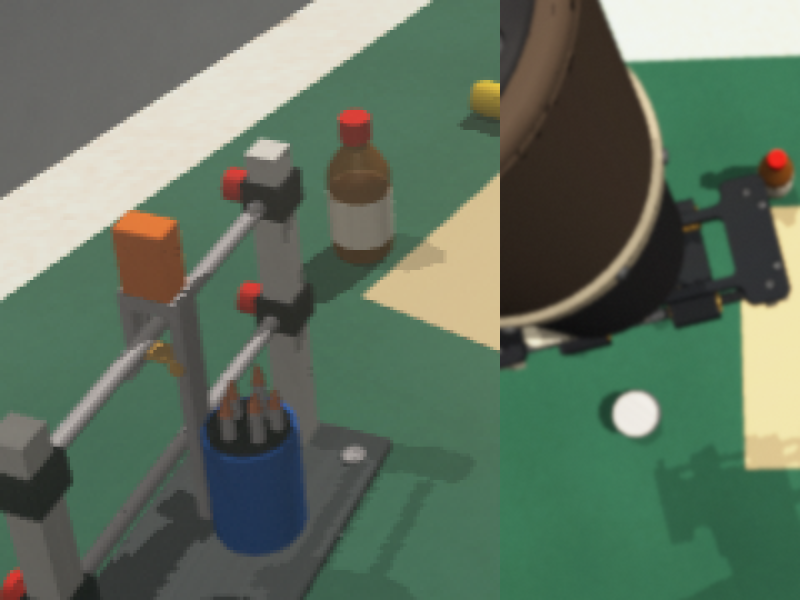

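The last picture shows the pot hanging by itself: rail under the roof, gate shut below it at (160,352), block where expected. The bottle, tin and screwdriver have not moved. One still-check, then I hand in.

Emit:
carry_out(moves=[[0,0,0,0,0,0,40],[0,0,0,0,0,0,40],[0,0,0,0,0,0,40],[0,0,0,0,0,0,40],[0,0,0,0,0,0,40]])

```text
time_s: 19.05
tcp_pos: [0.5349, 0.0404, 0.2803]
eef_rot: [14.9, 90.0, -152.6]
contact_force: [0.2, -0.5, -0.2]
gripper_width: 0.035
```

```bash
python3 - <<'E'
from h import *
a=r.capture("side"); h=cv2.cvtColor(a,cv2.COLOR_BGR2HSV); m=cv2.inRange(h,(5,150,60),(15,255,255)); n,l,s,c=cv2.connectedComponentsWithStats(m); print([(s[i].tolist(),c[i].round(1)) for i in range(1,n) if s[i,4]>60])
t=r.capture("top"); t0=cv2.imread("pics/top0.png")
for q in (t0,t):
    m=cv2.inRange(cv2.cvtColor(q,cv2.COLOR_BGR2HSV),(0,0,190),(180,50,255))[240:300,240:300]; print("tin",np.mean(cv2.findNonZero(m),0)+240)
print(r.close_job())
E
```

```text
[([214, 213, 21, 27, 421], array([224. , 225.9]))]
tin [[267.34316354 266.44504021]]
tin [[267.34316354 266.44504021]]
the job is handed in; nothing more can be done
None
```

The blue pot is hanging by itself at rest on the upper rail, hook seated and gate shut, and the job was handed in at about 19 s of the 58 s allowed.

- **First grasp missed:** the fingertips sat about 31 mm above the reported TCP, so the fingers closed just above the block. The pot did not move, and the second, lower grasp held (15.7 mm opening).
- **Pushing on:** the gate took about 17 N net to open, over the stated 6–14 N. The sideways force vanished as it flicked shut, and the hook seated at about 15 N (rail limit 30 N).
- **Pull check:** after a 17 mm lift the shut gate held about 5.5 N net with no further rise. I then lowered the pot back onto its seat and released it.
- **Rail height disagreed:** the cameras gave about 170 mm above the bench, while contact pointed to about 166 mm. I seated the hook by force, so this did not matter.
- **Last checks:** 0.65 s apart, the block stayed at the same place in the side view to 0.3 px. The bottle, tin and screwdriver were unmoved in the top view, and the gripper touched nothing.

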